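# Put the jar roller into third

## Robot

A 6-joint arm with a two-finger parallel gripper is mounted at the origin on the work surface. World frame = base frame: x ahead of the robot, y to its left, z up, the work surface at z = 0. Lengths are in m, angles in rad, forces in N, time in s.
With the tool pointing down it reaches from about 0.35 to 0.975 m from the base axis. Payload 4.9 kg.
Tool frame: the origin (TCP) lies at the very end of the fingers, on their centre line; the grasp point (between the pads) lies 19 mm behind it; z points along the fingers, x is the direction in which the jaws open and shut, and the axes are right-handed (so a half turn about z gives the same grasp; the last joint's range is limited). The gripper opens to 85 mm and grips with 20 to 120 N. Pads are 22 mm wide; open, the fingers measure 114 mm over their backs; the gripper's body (76 mm by 85 mm) begins 54 mm behind the grasp point. The pads swing forward as they close: fully open they stand 13 mm farther back than shut.
Start: joints at [1.032, 0.053, 1.613, -0, 1.476, -0.119], TCP at [0.255, 0.571, 0.206] pointing down, gripper open.
Joint ranges: [-3.01, 3.01], [-1.01, 2.22], [0.06, 2.58], [-1.02, 4.17], [0.09, 2.62], [-3.14, 3.14]. Speed limits (rad/s): [2.57, 2.57, 3.14, 3.14, 3.14, 3.14].

## Interface

Orientations are given as a rotation vector (axis times angle).
In Python, from station import ctrl gives the robot as it stands.
- The arm moves only by the shell command python3 -m handwheel 'ROWS' [OPENING] [FORCE]. ROWS is a JSON object of lists of equal length, an entry for each row: "offset": the shift along the world's x, y, z in units of 40 mm (1.0 is 40 mm), a list of three; "roll": the turn about the world's z in units of 6 degrees (1.0 is 6 degrees). A call has exactly 10 rows; each row is the pose to reach, as a shift and turn from the pose commanded when the call began; what a row does not reach only later rows make up. A row lasts 1/10 s, in which the tool goes at most 50 mm and 8.59 degrees, less where a joint would pass 70% of its speed; a pose out of reach is approached as far as the arm can. A call with a gripper value outside its range is refused whole. OPENING is the finger opening in mm, from 0 to 85.4, set as the call begins (- or left out, the last holds). The fingers move at their own pace and stop on an object; FORCE is the grip in N (left out, the last holds). Time passes only in rows, so rows that repeat a pose let the fingers close, or fill a call up. It gives the time, the measured TCP pose, the force and the opening at its end, in the units of the state.
- ctrl.get_obs(): the state, without advancing time (a new reading comes with each control period).
- ctrl.get_image(name): name is "side" or "top" or "wrist"; returns a dict with "img" (384x512x3 uint8, red, green, blue), "fx", "fy", "cx", "cy" (pixels), "T" (4x4, takes a point from camera to world coordinates). Camera axes: x right, y down, z forward; pixel columns grow to the right and rows downward; lengths in m; the calibration is good to about 2 mm. The wrist camera is an equidistant fisheye: a pixel r from the principal point sees the ray r / f radians off the axis. A picture is of the moment at which its call begins. There is no depth.
- ctrl.finish_job(): hands the job in, once; it reports no verdict.
The state is a dict: "t": time; "q": joint angles; "dq": joint speeds; "effort": joint torques, N m; "tool_pos": TCP position; "tool_rot": TCP orientation; "contact_force": force on the tool from outside, world axes, zero at the start; "wrist_torque": the same for the moment, N m; "opening": finger opening in m.
Only numpy, scipy, OpenCV 4.12 (cv2) and the standard library are available. Lean on these libraries where they do the work, as an engineer would, in place of code of your own. Each camera call takes 0.05 s, during which the arm holds its last target.

## Task

Put the bench jar roller into third: push its ball-topped lever along the H-shaped gate, first across the middle channel to the right-hand side, then forward (away from the robot) fully home in the third slot, without letting it go into the fourth. Only push the lever, with the fingertips or the outside of the fingers: never take it between the fingers. Leave the jar on the rollers and the other things around it where they stand, and finish clear of the lever.

Things in the scene. Friction and masses are not known exactly. Their poses are not given: they have to be found in the camera images.
- roller: the jar roller, a white machine fixed to the bench, turned up to 0.3 rad either way. Origin on the bench straight below the lever's pivot; x points away from the robot ('forward'), y to the left, z up. Console 200 x 180 mm (x, y) centred on the origin, 88 mm high; left of it (y 90 to 380 mm) a 50 mm high deck with two rollers and the lying jar, whose top is 160 mm high
- gate (a point): centre of the steel gate plate's top on the console, 98 mm above the roller's origin, axes as the roller's. Plate 92 x 79 mm. Its H opening: two tracks along x, 16 mm wide, centred 17 mm left and right, reaching 32 mm fore and aft, joined by a cross channel 18 mm wide at x = 0. One to four black pips mark the slots: first far left, second near left, third far right, fourth near right
- lever_knob (a point): centre of the lever's knob, a black ball 38 mm across on a round steel stem 10 mm thick; z points up along the stem. The pivot is 20 mm above the roller's origin, 150 mm from the knob centre. In the roller's frame the knob centre is at x = 0.150 sin(lever), y = -0.150 cos(lever) sin(selector), z = 0.020 + 0.150 cos(lever) cos(selector)
- lever (a joint): fore-and-aft angle of the lever, rad: 0 in the cross channel (play about 0.055 either way), 0.34 at the far slot ends (knob 50 mm forward), -0.34 at the near slot ends. Held by friction: it takes about 1.5 to 2 N at the knob and stays where it is left. Starts anywhere from -0.33 to 0.33, in the left-hand track
- selector (a joint): sideways angle of the lever, rad: -0.26 at the left wall (knob 38 mm to the left), 0.26 at the right wall; about -0.26 to -0.19 in the left track, 0.19 to 0.26 in the right. Same friction. It can cross only while the lever is in the cross channel. Starts in the left-hand track
- jar_rolled: the jar lying on the rollers: clear glass with dried cones and pods in it, a blank label and a white lid, 90 mm across, 170 mm long, loose; origin at its middle, its length along its y axis. Leave it alone
- sample_pot: small pot with a white cap standing on the console's far right corner, 31 mm across, 38 mm tall; origin at the centre of its underside. Leave it alone
- spare_lid: loose white jar lid lying on the console's near right corner, 52 mm across, 12 mm thick; origin at the centre of its underside. Leave it alone
- jar_a: specimen jar standing on the bench to the right, 90 mm across, 150 mm tall; origin at the centre of its underside. Leave it alone
- jar_b: a second such jar, 90 mm across, 150 mm tall; origin at the centre of its underside. Leave it alone
- card_box: small card index box, 102 x 72 x 55 mm; origin at the centre of its underside. Leave it alone

How it is judged:
On the way, in this order (a step that is already met when the one before it is completed fails the run):
1. the lever has been pushed across to the right-hand end of the cross channel (value of joint selector above 0.18 rad and value of joint lever between -0.1 and 0.1 rad), for 0.03 s.
2. the lever is forward, home in the third slot (value of joint lever above 0.29 rad and value of joint selector above 0.15 rad), for 0.2 s.
At the end, for the whole second after the job is handed in: The lever rests in the third slot (far right), at 0.29 rad or more of its 0.34 rad, and sideways beyond 0.15 rad to the right; nothing else has moved more than 15 mm (all of step 2 and velocity of joint lever between -0.05 and 0.05 rad/s and velocity of joint selector between -0.05 and 0.05 rad/s and distance of each of jar_rolled, sample_pot, spare_lid, jar_a, jar_b, card_box from where it was at the start of the episode below 0.015 m); the robot touches nothing.
It fails at once if the lever goes into the fourth slot (more than 0.15 rad back on the right-hand side) (value of joint selector above 0.1 rad and value of joint lever below -0.15 rad).
It fails at once if the lever is taken between the fingers (x of the grasp point in the frame of lever_knob between -0.015 and 0.015 m and y of the grasp point in the frame of lever_knob between -0.015 and 0.015 m and z of the grasp point in the frame of lever_knob between -0.1 and 0.014 m).
It fails at once if the jar on the rollers or another bystander is moved or lifted by more than 15 mm (distance of any of jar_rolled, sample_pot, spare_lid, jar_a, jar_b, card_box from where it was at the start of the episode above 0.015 m).
It also fails if it takes over 45 s, if anything falls off the work surface, if the arm or the gripper's body presses on something with over 40 N, if the wrist force passes 120 N, or if a joint passes its speed limit or range.

## Working session

There is one attempt and no reset: what is moved stays moved. The work goes in short steps, Python scripts to look and compute and a shell command to move; the robot and the scene stay as the last step left them, time stands still between calls to the robot, and variables do not carry over. Pictures are saved under pics/ and viewed, and the job is handed in when it is done.

```bash
mkdir -p pics; ls; python3 - <<'E'
from station import ctrl
import cv2,numpy as np
o=ctrl.get_obs(); print(o['t'],o['tool_pos'],o['tool_rot'],o['opening'])
for n in ['side','top','wrist']:
    d=ctrl.get_image(n); cv2.imwrite(f'pics/{n}0.png',d['img'][:,:,::-1]); print(n,d['fx'],d['cx'],d['cy'],np.round(d['T'],3).tolist())
E
```

```text
pics
0.0 [0.25438139 0.57015403 0.20425265] [ 2.6347813   1.70931712 -0.00289766] 0.08548678734508247
side 347.60160583298034 258.182223960975 193.11430080662018 [[0.975, 0.175, -0.137, 0.603], [0.221, -0.71, 0.668, -0.754], [0.02, -0.682, -0.731, 0.888], [0.0, 0.0, 0.0, 1.0]]
top 375.88015609154115 258.49669701255397 187.85613143372083 [[-0.026, -0.997, 0.072, 0.419], [-1.0, 0.026, -0.002, -0.053], [0.0, -0.072, -0.997, 1.152], [0.0, 0.0, 0.0, 1.0]]
wrist 297.3186396354542 256.3332535678834 191.599612118498 [[0.408, 0.867, 0.286, 0.18], [0.913, -0.386, -0.131, 0.605], [-0.003, 0.315, -0.949, 0.374], [0.0, 0.0, 0.0, 1.0]]
```

View pics/side0.png

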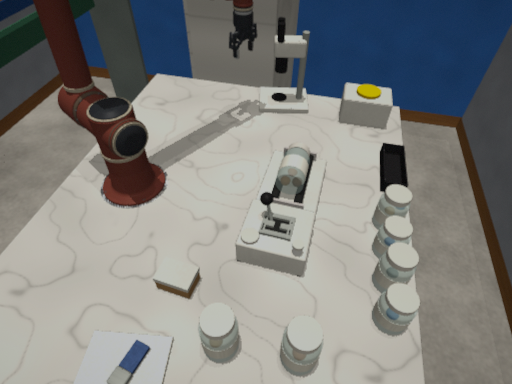

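View pics/top0.png

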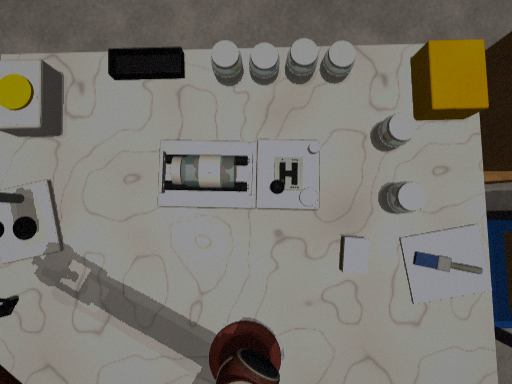

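The top view shows the console at about (288,174). The black knob is at about (277,186), so the lever is in the left track and pulled near. The spare lid is at (309,197), the pot at (313,149), and the jar is to the left. Next I'll zoom in and measure.

```bash
cat > h.py <<'E'
import numpy as np
def ray(d,u,v):
    T=np.array(d['T']); r=T[:3,:3]@np.array([(u-d['cx'])/d['fx'],(v-d['cy'])/d['fy'],1]); return T[:3,3],r
def onz(d,u,v,z):
    o,r=ray(d,u,v); return o+r*(z-o[2])/r[2]
def tri(d1,p1,d2,p2):
    o1,r1=ray(d1,*p1);o2,r2=ray(d2,*p2)
    s=np.linalg.lstsq(np.c_[r1,-r2],o2-o1,rcond=None)[0]
    a=o1+s[0]*r1;b=o2+s[1]*r2; return (a+b)/2,np.linalg.norm(a-b)
E
python3 - <<'E'
from station import ctrl
import cv2,numpy as np
t=ctrl.get_image('top')['img'];s=ctrl.get_image('side')['img']
a=cv2.resize(t[130:215,150:330],None,fx=4.4,fy=4.4,interpolation=cv2.INTER_CUBIC)
b=cv2.resize(s[140:275,230:340],None,fx=4.4,fy=4.4,interpolation=cv2.INTER_CUBIC)
cv2.imwrite('pics/tz.png',a[:,:,::-1]);cv2.imwrite('pics/sz.png',b[:,:,::-1])
for n,im,(x0,y0,x1,y1) in [('t',t,(265,150,310,200)),('s',s,(255,185,300,240))]:
    m=(im.max(2)<60).astype(np.uint8); m2=np.zeros_like(m); m2[y0:y1,x0:x1]=m[y0:y1,x0:x1]
    k,l,st,c=cv2.connectedComponentsWithStats(m2)
    for i in range(1,k):
        if st[i,4]>5: print(n,st[i],c[i].round(1))
# console top outline white
hsv=cv2.cvtColor(t,cv2.COLOR_RGB2HSV)
print(t[174,262],t[203,290],t[174,325],t[215,290])
E
```

```text
t [270 163  28  31 400] [284.  177.8]
s [261 185  19  20 189] [269.9 195.7]
s [294 192   6  11  46] [297.1 197.3]
s [266 219  23  14 110] [277.4 225.5]
[147 147 152] [148 148 155] [144 146 138] [145 145 135]
```

View pics/tz.png

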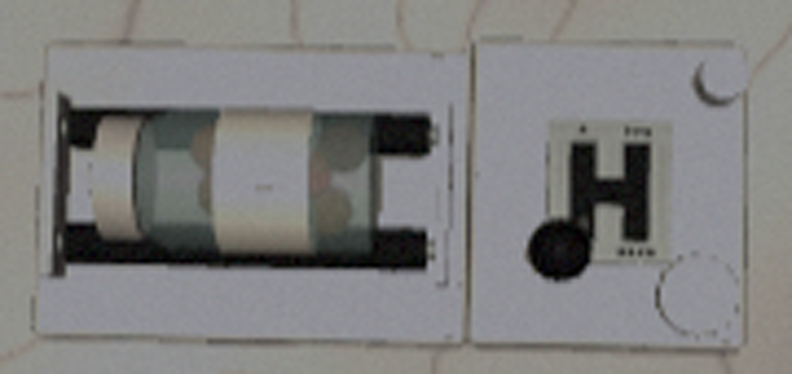

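View pics/sz.png

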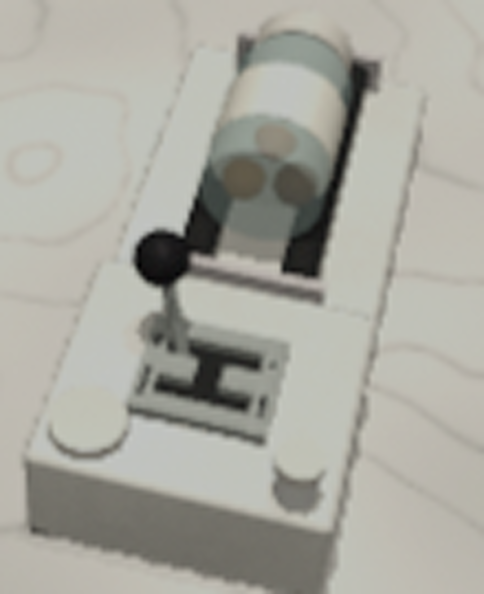

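```bash
python3 - <<'E'
from station import ctrl
from h import *
t=ctrl.get_image('top');s=ctrl.get_image('side')
T=lambda x,y:((x+.5)/4.4-.5+150,(y+.5)/4.4-.5+130)
S=lambda x,y:((x+.5)/4.4-.5+230,(y+.5)/4.4-.5+140)
print('knob',tri(t,T(559,249),s,S(162,257)))
g=[onz(t,*T(*p),.098) for p in [(549,120),(672,121),(672,262),(547,262)]]
print('plate c',np.mean(g,0)); H=[onz(t,*T(*p),.098) for p in [(570,142),(651,142),(651,241),(597,241)]]; print(np.round(H,3).tolist())
h=[onz(t,*T(*p),.088) for p in [(473,43),(746,44),(746,346),(470,343)]]
print(np.round(h,3).tolist(),'c',np.mean(h,0))
print('yaw',np.arctan2((h[0]-h[3])[1],(h[0]-h[3])[0]),np.arctan2((h[1]-h[2])[1],(h[1]-h[2])[0]),np.arctan2(-(h[0]-h[1])[0],(h[0]-h[1])[1]))
hs=[onz(s,*S(*p),.098) for p in [(165,320),(288,345),(265,440),(130,408)]]; print('side plate c',np.mean(hs,0),np.round(hs,3).tolist())
print('jarA?',onz(t,400,197,.15),onz(t,400,127,.15),'lid',onz(t,*T(698,296),.1),'pot',onz(t,*T(722,80),.126), 'jar end',onz(t,*T(375,185),.12))
E
```

```text
knob (array([ 0.49400234, -0.10305142,  0.16139109]), np.float64(6.344776466198815e-05))
plate c [ 0.53517779 -0.14003918  0.098     ]
[[0.567, -0.115, 0.098], [0.566, -0.167, 0.098], [0.502, -0.165, 0.098], [0.503, -0.131, 0.098]]
[[0.635, -0.055, 0.088], [0.63, -0.232, 0.088], [0.434, -0.225, 0.088], [0.44, -0.048, 0.088]] c [ 0.53501894 -0.14001588  0.088     ]
yaw -0.03552475288310973 -0.037603005763377294 -0.029590448103370855
side plate c [ 0.53776295 -0.14162403  0.098     ] [[0.498, -0.102, 0.098], [0.582, -0.103, 0.098], [0.579, -0.183, 0.098], [0.491, -0.179, 0.098]]
jarA? [ 0.45742645 -0.43184439  0.15      ] [ 0.64676353 -0.44192266  0.15      ] lid [ 0.46632603 -0.19376575  0.1       ] pot [ 0.60023586 -0.2101404   0.126     ] jar end [0.54037468 0.00912586 0.12      ]
```

View pics/wrist0.png

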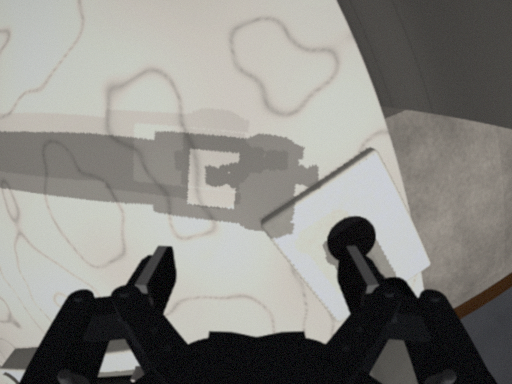

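Roller origin is about (0.535, -0.140) with yaw about -0.034. The knob is at (0.494, -0.103, 0.161), which puts the lever at about -0.286 rad. The height that lever angle predicts is 0.159, so the two agree. I'll shut the fingers, go behind the knob and line up with the roller.

```bash
python3 -m handwheel '{"offset":[[0,0,0.5],[0.3,-1.0,0.5],[0.55,-2.2,0.5],[0.85,-3.4,0.5],[1.15,-4.6,0.5],[1.4,-5.8,0.5],[1.7,-7,0.5],[2,-8.2,0.5],[2.3,-9.3,0.5],[2.5,-10,0.5]],"roll":[0,0.4,0.8,1.2,1.6,2,2.4,2.8,3.2,3.7]}' 0 20
python3 -m handwheel '{"offset":[[0.2,-1,0],[0.4,-2,0],[0.7,-3,0],[0.9,-4,0],[1.1,-5,0],[1.35,-6,0],[1.5,-6.5,0],[1.6,-6.75,0],[1.6,-6.75,0],[1.6,-6.75,0]],"roll":[0,0,0,0,0,0,0,0,0,0]}'
python3 - <<'E'
from station import ctrl
import cv2
from h import *
o=ctrl.get_obs(); print(o['t'],o['tool_pos'],o['tool_rot'],o['opening'],o['contact_force'])
for n in ['side','wrist','top']:
    d=ctrl.get_image(n); cv2.imwrite(f'pics/{n}1.png',d['img'][:,:,::-1])
E
```

```text
t: 1.35
tool_pos: [0.355, 0.1683, 0.2257]
tool_rot: [2.256, 2.184, 0.001]
contact_force: [0.8, 0.2, 0.7]
opening: 0.0002
t: 2.35
tool_pos: [0.4186, -0.0985, 0.2254]
tool_rot: [-2.256, -2.186, -0.0]
contact_force: [-0.2, -0.3, -0.5]
opening: -0.0002
2.35 [ 0.41860279 -0.09853063  0.22543621] [-2.25592298e+00 -2.18552353e+00 -3.00329820e-04] -0.00022905865603161467 [-0.20352239 -0.28408901 -0.53433074]
```

View pics/wrist1.png

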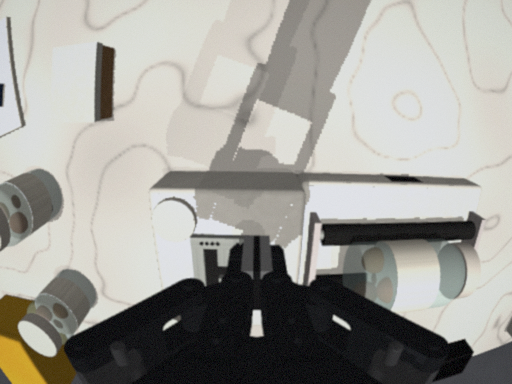

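View pics/side1.png

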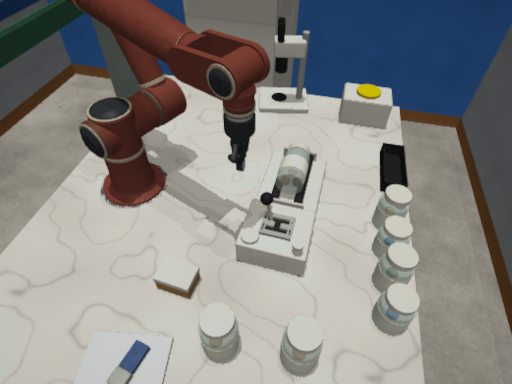

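The fingers are shut behind the lever and clear of it. Next I'll go down and push the knob forward to just short of neutral, then look again.

```bash
python3 -m handwheel '{"offset":[[0,-0.1,-0.8],[0,-0.1,-1.6],[0,-0.1,-2.1],[0.4,-0.1,-2.1],[0.8,-0.1,-2.1],[1.1,-0.1,-2.1],[1.4,-0.1,-2.1],[1.7,-0.1,-2.1],[1.95,-0.1,-2.1],[1.95,-0.1,-2.1]],"roll":[0,0,0,0,0,0,0,0,0,0]}'
python3 - <<'E'
from station import ctrl
import cv2
for n,(x0,x1,y0,y1) in {'side':(220,350,120,290),'top':(230,360,110,240)}.items():
    d=ctrl.get_image(n)['img'][y0:y1,x0:x1]; cv2.imwrite(f'pics/{n}2.png',cv2.resize(d,None,fx=3.5,fy=3.5,interpolation=cv2.INTER_CUBIC)[:,:,::-1])
d=ctrl.get_image('wrist'); cv2.imwrite(f'pics/wrist2.png',d['img'][:,:,::-1])
E
```

```text
t: 3.5
tool_pos: [0.4977, -0.1026, 0.1425]
tool_rot: [2.254, 2.187, 0.001]
contact_force: [-0.6, 0.1, 0.2]
opening: 0.0001
```

View pics/side2.png

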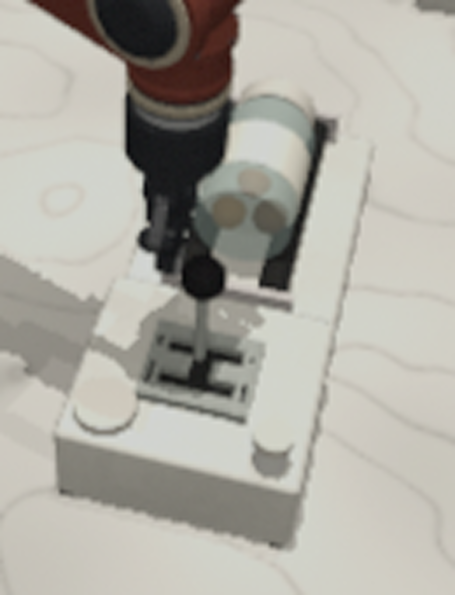

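View pics/top2.png

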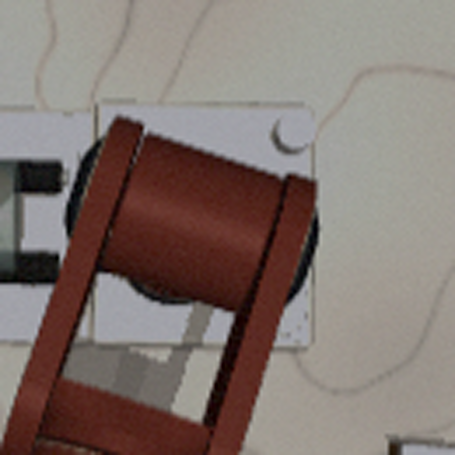

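The side view shows the knob at about full-image pixel (277.6, 198.8), with the stem near the cross channel. I'll cast that ray onto the knob height.

```bash
cat >> h.py <<'E'
from scipy.spatial.transform import Rotation
O=np.array([.5355,-.1405]);YAW=-.034
def torol(p):
    d=np.array(p[:2])-O;c,s=np.cos(YAW),np.sin(YAW);return np.array([c*d[0]+s*d[1],-s*d[0]+c*d[1]])
def toworld(x,y):
    c,s=np.cos(YAW),np.sin(YAW);return O+[c*x-s*y,s*x+c*y]
def knobside(d,u,v):
    z=.165
    for i in range(5):
        p=onz(d,u,v,z); r=torol(p); l=np.arcsin(r[0]/.15); se=np.arcsin(np.clip(-r[1]/.15/np.cos(l),-1,1)); z=.02+.15*np.cos(l)*np.cos(se)
    return p,l,se
E
python3 - <<'E'
from station import ctrl
from h import *
s=ctrl.get_image('side')
print(knobside(s,277.6,198.8), 'check start',knobside(s,266.8,198.4))
E
```

```text
(array([ 0.52555394, -0.10112709,  0.16440007]), np.float64(-0.07526256867264024), np.float64(-0.2638701937475001)) check start (array([ 0.49503249, -0.10236317,  0.159338  ]), np.float64(-0.2819926375562651), np.float64(-0.2578471619913524))
```

The knob is 11 mm short of neutral (lever about -0.075), so I'll push a little more. Then I'll back off, lift, and come down on the left side of the knob.

```bash
python3 -m handwheel '{"offset":[[0.1,0,0],[0.2,0,0],[0.28,0,0],[0.28,0,0],[-0.3,0,0],[-0.9,0,0],[-0.9,0,0],[-0.9,0.4,0.9],[-0.9,0.9,1.8],[-0.9,1.4,2.2]],"roll":[0,0,0,0,0,0,0,0,0,0]}'
python3 - <<'E'
from station import ctrl
import cv2
for n,(x0,x1,y0,y1) in {'side':(220,350,120,290)}.items():
    d=ctrl.get_image(n)['img'][y0:y1,x0:x1]; cv2.imwrite(f'pics/{n}3.png',cv2.resize(d,None,fx=3.5,fy=3.5,interpolation=cv2.INTER_CUBIC)[:,:,::-1])
E
```

```text
t: 4.7
tool_pos: [0.4628, -0.0473, 0.2335]
tool_rot: [2.254, 2.18, 0.005]
contact_force: [0.2, 0.6, 0.4]
opening: 0.0005
```

View pics/side3.png

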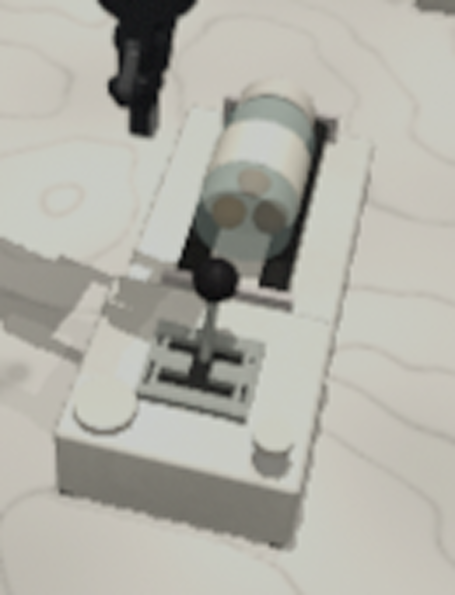

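```bash
python3 - <<'E'
from station import ctrl
from h import *
s=ctrl.get_image('side')
im=s['img']; import cv2
m=np.zeros(im.shape[:2],np.uint8); m[190:212,268:295]=(im.max(2)<45)[190:212,268:295]
ys,xs=np.nonzero(m); print(len(xs),cv2.minEnclosingCircle(np.c_[xs,ys].astype(np.float32)),xs.mean(),ys.mean())
print(knobside(s,281.07,199.6))
E
```

```text
163 ((282.5, 197.0), 11.884963989257812) 279.15337423312883 197.5276073619632
(array([ 0.53562905, -0.10238104,  0.16507541]), np.float64(-0.007778845772999348), np.float64(-0.25683067039585106))
```

The lever is at about -0.008 rad, inside the channel. Now I'll go to its left side, descend and push right.

```bash
python3 -m handwheel '{"offset":[[0.6,0.05,0],[1.2,0.05,0],[1.83,0.05,0],[1.83,0.05,-0.8],[1.83,0.05,-1.6],[1.83,0.05,-2.2],[1.83,0.05,-2.2],[1.83,-0.2,-2.2],[1.82,-0.5,-2.2],[1.81,-0.8,-2.2]],"roll":[0,0,0,0,0,0,0,0,0,0]}'
python3 -m handwheel '{"offset":[[-0.01,-0.2,0],[-0.02,-0.4,0],[-0.03,-0.6,0],[-0.03,-0.8,0],[-0.04,-1.0,0],[-0.04,-1.2,0],[-0.05,-1.4,0],[-0.05,-1.4,0],[-0.05,-1.4,0],[-0.05,-1.4,0]],"roll":[0,0,0,0,0,0,0,0,0,0]}'
python3 - <<'E'
from station import ctrl
import cv2
for n,(x0,x1,y0,y1) in {'side':(220,350,120,290)}.items():
    d=ctrl.get_image(n)['img'][y0:y1,x0:x1]; cv2.imwrite(f'pics/{n}4.png',cv2.resize(d,None,fx=3.5,fy=3.5,interpolation=cv2.INTER_CUBIC)[:,:,::-1])
E
```

```text
t: 5.8
tool_pos: [0.5346, -0.0805, 0.144]
tool_rot: [2.255, 2.183, 0.005]
contact_force: [-0.4, 7.0, 13.2]
opening: -0.0004
t: 6.8
tool_pos: [0.5306, -0.1353, 0.1408]
tool_rot: [-2.256, -2.184, 0.001]
contact_force: [-0.2, 0.3, -0.4]
opening: -0.0
```

View pics/side4.png

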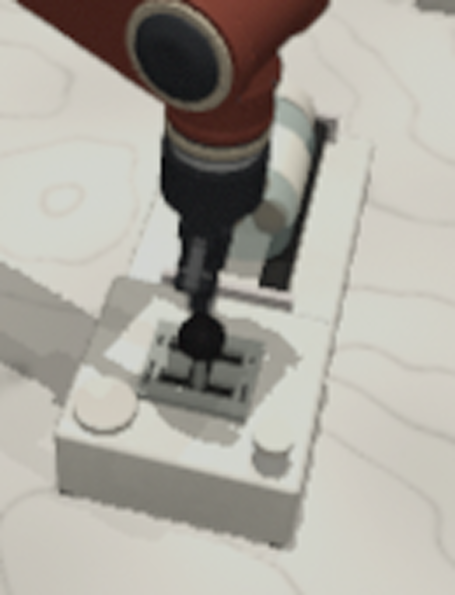

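```bash
python3 - <<'E'
from station import ctrl
from h import *
s=ctrl.get_image('side')
print(knobside(s,277.07,216.2))
print('target',toworld(0,-.0386))
E
```

```text
(array([ 0.53605953, -0.16610743,  0.16779574]), np.float64(0.009531411234811745), np.float64(0.17133551381368325))
target [ 0.53418785 -0.17907769]
```

The selector is at about 0.17, so it needs roughly 11 mm more.

```bash
python3 -m handwheel '{"offset":[[0,-0.1,0],[0,-0.2,0],[0,-0.28,0],[0,-0.28,0],[0,-0.28,0],[0,-0.28,0],[0,-0.28,0],[0,0.3,0],[0,0.6,0],[0,0.6,0]],"roll":[0,0,0,0,0,0,0,0,0,0]}'
python3 - <<'E'
from station import ctrl
import cv2
for n,(x0,x1,y0,y1) in {'side':(220,350,120,290)}.items():
    d=ctrl.get_image(n)['img'][y0:y1,x0:x1]; cv2.imwrite(f'pics/{n}5.png',cv2.resize(d,None,fx=3.5,fy=3.5,interpolation=cv2.INTER_CUBIC)[:,:,::-1])
E
```

```text
t: 7.9
tool_pos: [0.5312, -0.1102, 0.1415]
tool_rot: [2.255, 2.187, 0.0]
contact_force: [0.6, -1.8, 0.7]
opening: 0.0003
```

View pics/side5.png

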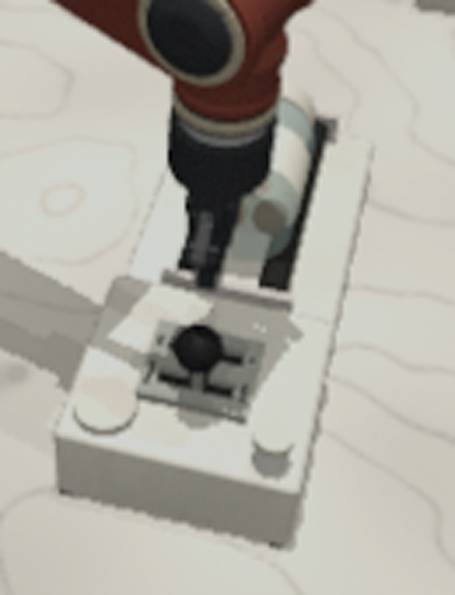

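```bash
python3 - <<'E'
from station import ctrl
from h import *
s=ctrl.get_image('side')
print(knobside(s,276.2,219.36))
print('end',toworld(.05,-.0365))
E
```

```text
(array([ 0.53562749, -0.17567302,  0.16581649]), np.float64(0.008820569266805744), np.float64(0.23653085634251794))
end [ 0.58423034 -0.17867858]
```

The selector is at about 0.237 and the lever at about 0.009, so the lever is across. Next I'll lift, go behind it on the right side, and push forward.

```bash
python3 -m handwheel '{"offset":[[0,0.1,0.9],[0,0.1,1.8],[-0.5,0.1,2.2],[-1.2,0.1,2.2],[-1.7,-0.4,2.2],[-1.7,-1.2,2.2],[-1.7,-1.6,2.2],[-1.7,-1.6,1.2],[-1.7,-1.6,0.1],[-1.7,-1.6,0.1]],"roll":[0,0,0,0,0,0,0,0,0,0]}'
python3 -m handwheel '{"offset":[[0.3,0,0],[0.6,0,0],[0.9,0,0],[1.2,0,0],[1.5,0,0],[1.8,0,0],[2.05,0,0],[2.25,0,0],[2.25,0,0],[2.25,0,0]],"roll":[0,0,0,0,0,0,0,0,0,0]}'
python3 - <<'E'
from station import ctrl
import cv2
for n,(x0,x1,y0,y1) in {'side':(220,350,120,290)}.items():
    d=ctrl.get_image(n)['img'][y0:y1,x0:x1]; cv2.imwrite(f'pics/{n}6.png',cv2.resize(d,None,fx=3.5,fy=3.5,interpolation=cv2.INTER_CUBIC)[:,:,::-1])
E
```

```text
t: 9.0
tool_pos: [0.4589, -0.1734, 0.1384]
tool_rot: [-2.249, -2.175, 0.006]
contact_force: [-0.4, 0.1, -1.5]
opening: 0.0001
t: 10.0
tool_pos: [0.5528, -0.1748, 0.1446]
tool_rot: [-2.256, -2.184, 0.0]
contact_force: [-0.2, -0.6, 0.9]
opening: -0.0002
```

View pics/side6.png

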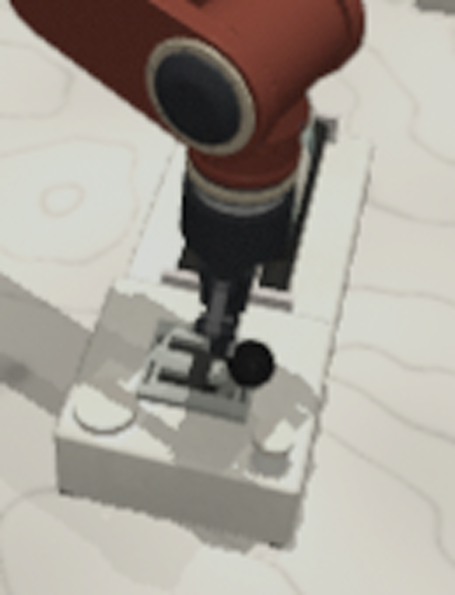

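```bash
python3 - <<'E'
from station import ctrl
from h import *
s=ctrl.get_image('side')
print(knobside(s,291.07,223.07))
E
```

```text
(array([ 0.57588399, -0.17437994,  0.16044218]), np.float64(0.2804092923743459), np.float64(0.227340152664318))
```

The lever is at about 0.28. I'll push on until it reaches the stop and check the force.

```bash
python3 -m handwheel '{"offset":[[0.05,0,0],[0.1,0,0],[0.15,0,0],[0.2,0,0],[0.2,0,0],[0.2,0,0],[0.2,0,0],[0.2,0,0],[0.2,0,0],[0.2,0,0]],"roll":[0,0,0,0,0,0,0,0,0,0]}'
python3 - <<'E'
from station import ctrl
import cv2
for n,(x0,x1,y0,y1) in {'side':(220,350,120,290)}.items():
    d=ctrl.get_image(n)['img'][y0:y1,x0:x1]; cv2.imwrite(f'pics/{n}7.png',cv2.resize(d,None,fx=3.5,fy=3.5,interpolation=cv2.INTER_CUBIC)[:,:,::-1])
E
```

```text
t: 11.1
tool_pos: [0.5611, -0.1753, 0.1456]
tool_rot: [2.257, 2.185, 0.0]
contact_force: [-0.9, -0.4, 0.1]
opening: -0.0
```

View pics/side7.png

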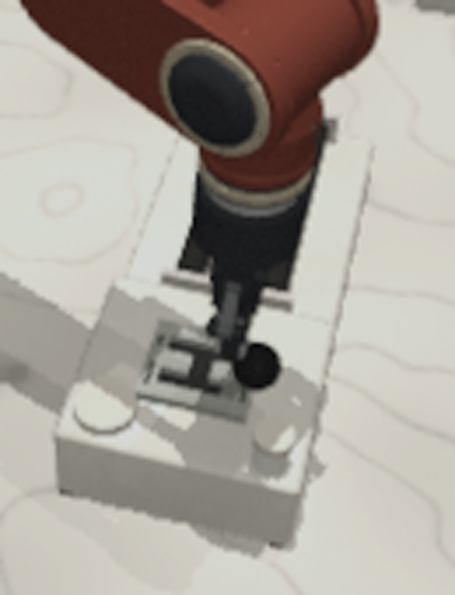

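```bash
python3 - <<'E'
from station import ctrl
from h import *
s=ctrl.get_image('side')
print(knobside(s,292.8,223.9))
E
python3 -m handwheel '{"offset":[[0.03,0,0],[0.06,0,0],[0.08,0,0],[0.08,0,0],[0.08,0,0],[0.08,0,0],[0.08,0,0],[0.08,0,0],[0.08,0,0],[0.08,0,0]],"roll":[0,0,0,0,0,0,0,0,0,0]}'
```

```text
(array([ 0.58074137, -0.17479039,  0.15885718]), np.float64(0.31435779551259696), np.float64(0.23152544037753703))
t: 12.2
tool_pos: [0.5643, -0.1753, 0.1455]
tool_rot: [-2.257, -2.185, -0.0]
contact_force: [-0.0, 0.0, 0.9]
opening: -0.0001
```

```bash
python3 -m handwheel '{"offset":[[0.03,0,0],[0.06,0,0],[0.08,0,0],[0.08,0,0],[0.08,0,0],[0.08,0,0],[0.08,0,0],[0.08,0,0],[0.08,0,0],[0.08,0,0]],"roll":[0,0,0,0,0,0,0,0,0,0]}'
```

```text
t: 13.2
tool_pos: [0.5675, -0.1753, 0.1455]
tool_rot: [-2.257, -2.185, 0.0]
contact_force: [-3.2, -0.2, 1.1]
opening: -0.0001
```

The reaction has risen to 3.2 N, which suggests the stop. I'll retreat straight back, lift, and move off to the left.

```bash
python3 -m handwheel '{"offset":[[-0.3,0,0],[-0.9,0,0],[-1.6,0,0],[-2.3,0,0.2],[-2.6,0,1],[-2.6,0,2],[-2.8,0.8,2.5],[-3,1.8,2.5],[-3.2,2.8,2.5],[-3.4,3.8,2.5]],"roll":[0,0,0,0,0,0,0,0,0,0]}'
python3 -m handwheel '{"offset":[[-0.2,1,0],[-0.4,2,0],[-0.4,3,0],[-0.4,4,0],[-0.4,5,0],[-0.4,6,0],[-0.4,6,0],[-0.4,6,0],[-0.4,6,0],[-0.4,6,0]],"roll":[0,0,0,0,0,0,0,0,0,0]}'
python3 - <<'E'
from station import ctrl
import cv2
for n,(x0,x1,y0,y1) in {'side':(220,350,120,290),'top':(150,330,130,215)}.items():
    im=ctrl.get_image(n)['img'];cv2.imwrite(f'pics/{n}8full.png',im[:,:,::-1]);d=im[y0:y1,x0:x1]; f=3.5 if n=='side' else 4.4;cv2.imwrite(f'pics/{n}8.png',cv2.resize(d,None,fx=f,fy=f,interpolation=cv2.INTER_CUBIC)[:,:,::-1])
E
```

```text
t: 14.2
tool_pos: [0.4312, -0.022, 0.2459]
tool_rot: [2.257, 2.183, 0.003]
contact_force: [1.1, 0.5, 0.0]
opening: -0.0001
t: 15.2
tool_pos: [0.4157, 0.2157, 0.2456]
tool_rot: [2.259, 2.183, 0.001]
contact_force: [-1.0, -0.3, 0.2]
opening: -0.0001
```

View pics/side8.png

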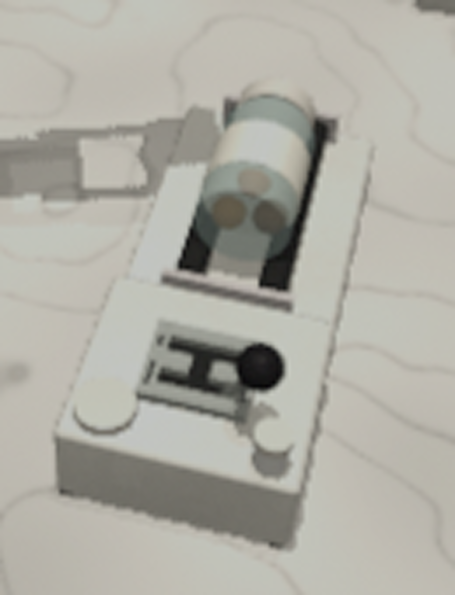

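View pics/top8.png

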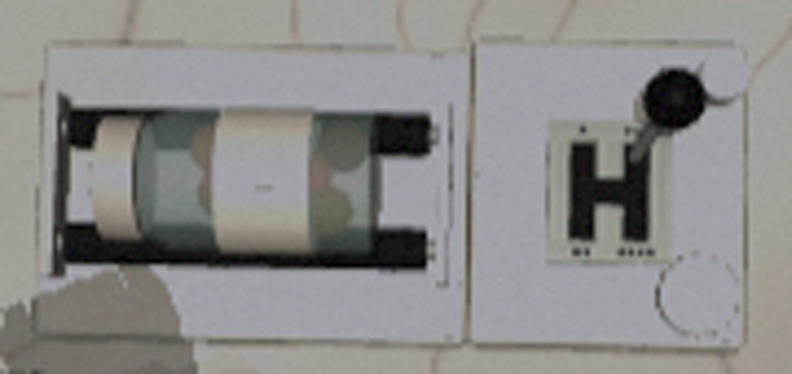

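View pics/top8full.png

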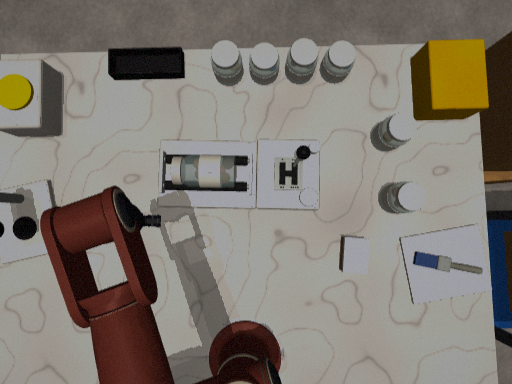

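The knob is now far right, at zoomed (674,98) in the top view and (260,366) in the side view. The jar, pot, lid and bystanders look unchanged. I'll triangulate the knob before handing in.

```bash
python3 - <<'E'
from station import ctrl
from h import *
import cv2
t=ctrl.get_image('top');s=ctrl.get_image('side')
p,e=tri(t,(674.5/4.4-.5+150,98.5/4.4-.5+130),s,(260.5/3.5-.5+220,366.5/3.5-.5+120))
r=torol(p);l=np.arcsin(r[0]/.15);print(p,e,r,l,np.arcsin(-r[1]/.15/np.cos(l)))
a=cv2.imread('pics/top0.png').astype(int);b=t['img'][:,:,::-1].astype(int)
d=(abs(a-b).max(2)>45).astype(np.uint8)
k,_,st,_=cv2.connectedComponentsWithStats(d)
print([x.tolist() for x in st[1:] if x[4]>4])
E
```

```text
[ 0.5839484  -0.17555364  0.159443  ] 0.00023003045007486964 [ 0.049612   -0.03338646] 0.3370946286220061 0.23809327886277365
[[295, 145, 15, 17, 175], [293, 163, 4, 3, 9], [269, 179, 16, 15, 163], [32, 186, 170, 198, 17265], [167, 212, 35, 27, 198], [176, 237, 54, 97, 1477], [0, 295, 19, 23, 297], [240, 317, 21, 6, 45], [242, 324, 13, 6, 37], [273, 332, 3, 4, 5], [241, 354, 16, 6, 30], [239, 357, 30, 22, 58], [266, 361, 5, 17, 26], [0, 364, 23, 20, 238], [263, 370, 3, 5, 6], [278, 372, 2, 5, 5], [195, 377, 22, 7, 85], [271, 378, 7, 6, 17], [279, 378, 3, 6, 11]]
```

The lever is at about 0.337 and the selector at about 0.238. The top picture has changed only at the lever, the arm and its shadow, so I'm handing in.

```bash
python3 -c "
from station import ctrl
print(ctrl.finish_job())"
```

```text
the job is handed in; nothing more can be done
None
```

The lever is in third, and I handed the job in at about 15 s; `finish_job()` gave no verdict. With the fingers shut the whole time, I pushed the lever out of the near-left slot to neutral. I then pushed it across to the right (selector about 0.24, lever about 0.01) and forward until about 3 N of resistance suggested the stop.

**Last checks:**
- **Lever:** triangulating the knob from the top and side views gave lever about 0.337 and selector about 0.238. The two rays missed each other by 0.2 mm and the knob height was right.
- **Surroundings:** comparing the top view with the first picture showed changes only at the lever, the arm and its shadow. The jar, pot, lid and other things had not moved.
- **Robot:** the gripper ended well clear of the lever, with no force beyond sensor noise.

**One oddity:** starting the sideways push, the force briefly read about 13 N upward and 7 N sideways. I didn't find the cause; it was gone by the end of the next move and is well under the limits.

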